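# Transfer machined parts from the drip rack to the tray in reverse order

## Robot

A 6-joint arm with a two-finger parallel gripper is mounted at the origin on the work surface. World frame = base frame: x ahead of the robot, y to its left, z up, the work surface at z = 0. Lengths are in m, angles in rad, forces in N, time in s.
With the tool pointing down it reaches from about 0.375 to 0.9 m from the base axis. Payload 3.1 kg.
Tool frame: the origin (TCP) lies at the very end of the fingers, on their centre line; the grasp point (between the pads) lies 19 mm behind it; x points along the fingers, z is the direction in which the jaws open and shut, and the axes are right-handed (so a half turn about x gives the same grasp; the last joint's range is limited). The gripper opens to 85 mm and grips with 20 to 120 N. Pads are 22 mm wide; open, the fingers measure 114 mm over their backs; the gripper's body (76 mm by 85 mm) begins 54 mm behind the grasp point. The pads swing forward as they close: fully open they stand 13 mm farther back than shut.
Start: joints at [-1.395, 0.527, 1.433, -0, 1.181, -0.178], TCP at [0.217, -0.586, 0.231] pointing down, gripper open.
Joint ranges: [-3.08, 3.08], [-0.75, 2.2], [0.22, 2.44], [-1.43, 4.57], [0, 2.65], [-2.85, 2.85]. Speed limits (rad/s): [2.79, 2.79, 3.14, 3.14, 3.14, 3.14].

## Interface

Orientations are given as a unit quaternion [x, y, z, w].
In Python, from station import manip, viewer, job gives the robot as it stands.
- The arm moves only by the tool move_arm, never from a script. Its argument "deltas" is one flat list of numbers, 7 for each row, row after row: the finger opening in mm, from 0 to 85.4, then the shift along the tool's x, y, z in mm, then the turn, a rotation vector about the tool's x, y, z in degrees. In form: [jaw, tx, ty, tz, rx, ry, rz, jaw, tx, ty, tz, rx, ry, rz, ...]. A call has 1 to 10 rows; each row shifts and turns the commanded pose from where the row before left it, along the tool's axes as they then stand; what a row does not reach is not made up. A row lasts 1/10 s, in which the tool goes at most 50 mm and 8.59 degrees, less where a joint would pass 70% of its speed; a pose out of reach is approached as far as the arm can. A call is refused whole if a number of a shift passes 50 or a number of a turn 8.59, either way. A call with a gripper value outside its range is refused whole. The fingers move at their own pace and stop on an object; "force" is the grip in N (left out, the last holds). Time passes only in rows, so rows that do not move let the fingers close. It gives the time, the measured TCP pose, the force and the opening at its end, in the units of the state.
- manip.sense(): the state, without advancing time (a new reading comes with each control period).
- viewer.snapshot(name): name is "scene" or "top"; returns a dict with "image" (384x512x3 uint8, red, green, blue), "depth" (384x512 float32, m along the optical axis (not along the pixel's ray), 0 where there is no reading), "fovy" (degrees; the focal length in pixels is half the picture's height over the tangent of half this angle, whatever the lens; pixels are square), "cx", "cy" (the principal point, pixels), "R" (3x3) and "t" (3): a world point X has camera coordinates R X + t. Camera axes: x right, y down, z forward; pixel columns grow to the right and rows downward; lengths in m; the calibration is good to about 2 mm. A picture is of the moment at which its call begins.
- job.sign_off(): hands the job in, once; it reports no verdict.
The state is a dict: "t": time; "q": joint angles; "qd": joint speeds; "tau": joint torques, N m; "tcp_pos": TCP position; "tool_rot": TCP orientation; "force": force on the tool from outside, world axes, zero at the start; "ft_torque": the same for the moment, N m; "finger_gap": opening from 0.0 (shut) to 1.0 (fully open).
Only numpy, scipy, OpenCV 4.12 (cv2) and the standard library are available. Lean on these libraries where they do the work, as an engineer would, in place of code of your own. Each camera call takes 0.05 s, during which the arm holds its last target.

## Task

Move the four cleaned aluminium parts from the steel drip rack into the wooden tray, one to each bay, standing upright, in the reverse of their order: the part that is leftmost on the rack (as seen from the robot) goes into the rightmost bay, the next into the next bay, and so on, the rightmost part ending leftmost. Set each part down on the bay's floor without dropping it, and leave the yellow tub, the white bottle and the hammer beyond the racks where they are.

Things in the scene. Friction and masses are not known exactly. Their poses are not given: they have to be found in the camera images.
- flange_part: aluminium part standing upright: an oval two-hole flange at the bottom, 52 x 38 mm and 10 mm thick, with a round neck 28 mm in diameter above it; total height 70 mm. 80 to 240 g. Origin: centre of its underside, z up along the neck. Any yaw; grip it by the neck from above.
- hex_part: aluminium part standing upright: a hexagonal base 38 mm across flats (44 mm across corners), 20 mm high, with a round neck 24 mm in diameter above it; total height 62 mm. 80 to 240 g. Origin: centre of its underside, z up along the neck. Any yaw; grip it by the neck from above.
- cone_part: aluminium reducer standing upright: round base 44 mm in diameter, tapering like a cone between heights 8 and 40 mm to a round neck 23 mm in diameter; total height 85 mm, the tallest. 80 to 240 g. Origin: centre of its underside, z up along the neck. Any yaw; grip it by the neck from above.
- square_part: aluminium part standing upright: a square block base 40 x 40 mm, 28 mm high, with a round neck 26 mm in diameter above it; total height 76 mm. 80 to 240 g. Origin: centre of its underside, z up along the neck. Any yaw; grip it by the neck from above.
- pad_flange: fixed round black rubber pad, 56 mm in diameter, 3 mm thick, on the steel rack; it is the pad on which the flange part stands at the start, and so marks that part's original place in the row (the four pads look alike). Origin: centre of its underside.
- pad_hex: fixed round black rubber pad, 56 mm in diameter, 3 mm thick, on the steel rack; it is the pad on which the hex part stands at the start, and so marks that part's original place in the row (the four pads look alike). Origin: centre of its underside.
- pad_cone: fixed round black rubber pad, 56 mm in diameter, 3 mm thick, on the steel rack; it is the pad on which the cone part stands at the start, and so marks that part's original place in the row (the four pads look alike). Origin: centre of its underside.
- pad_square: fixed round black rubber pad, 56 mm in diameter, 3 mm thick, on the steel rack; it is the pad on which the square part stands at the start, and so marks that part's original place in the row (the four pads look alike). Origin: centre of its underside.
- drip_rack: fixed bare-steel rack, a flat plate 84 (x) x 312 (y) x 10 mm with a 28 mm high upstand at each end, carrying the four pads in a row along its y axis at y = +114, +38, -38 and -114 mm, one part on each; part undersides are 13 mm above the rack's origin. Origin: centre of its underside. Its y axis points to the robot's left within about 20 degrees. It may stand left or right of the tray.
- tray: fixed wooden tray 84 (x) x 312 (y) mm, empty at the start, with four open bays in a row along its y axis, centred at y = +114, +38, -38 and -114 mm, x = 0. Each bay is 68 x 68 mm inside; its floor is 8 mm above the origin and the walls around it (8 mm thick) end 20 mm above the origin. Origin: centre of its underside. Its y axis points to the robot's left within about 20 degrees.
Not all that is in view belongs to the job. What is shaped like the flange_part but green or turquoise is not meant.

How it is judged:
By the outcome, as a careful person would: the job done as asked, in the order asked, and still so for the second after the job is handed in, with the robot touching nothing.
It also fails if it takes over 120 s, if anything falls off the work surface, if the arm or the gripper's body presses on something with over 40 N, if the wrist force passes 120 N, or if a joint passes its speed limit or range.

## Working session

There is one attempt and no reset: what is moved stays moved. The work goes in short steps, Python scripts to look and compute and a tool call to move; the robot and the scene stay as the last step left them, time stands still between calls to the robot, and variables do not carry over. Pictures are saved under pics/ and viewed, and the job is handed in when it is done.

Besides the shell and the picture viewer there is one more tool, called after ">>>" in YAML: its name, and indented under it one key for each argument. move_arm: Moves the arm, as the interface text tells. Its arguments: {"type":"object","properties":{"deltas":{"type":"array"},"force":{"type":"number"}},"required":["deltas"]}

```bash
ls; mkdir -p pics; cat > h.py <<'E'
import numpy as np, cv2
from station import manip, viewer, job
def snap(n,tag):
    s=viewer.snapshot(n); np.savez(f'{tag}_{n}.npz',**s)
    cv2.imwrite(f'pics/{tag}_{n}.png',cv2.resize(s['image'][:,:,::-1],(768,576),interpolation=cv2.INTER_CUBIC)); return s
def F(s): return 192/np.tan(np.radians(float(s['fovy']))/2)
def ray(s,u,v):
    f=F(s); d=np.array([(u-s['cx'])/f,(v-s['cy'])/f,1.]); R=np.array(s['R']); t=np.array(s['t'])
    return -R.T@t, R.T@d
def onplane(s,u,v,z):
    c,d=ray(s,u,v); return c+d*(z-c[2])/d[2]
def proj(s,X):
    p=np.array(s['R'])@np.array(X)+np.array(s['t']); f=F(s); return np.array([f*p[0]/p[2]+s['cx'],f*p[1]/p[2]+s['cy']])
def cloud(s):
    d=s['depth']; v,u=np.mgrid[:384,:512]; f=F(s)
    P=np.stack([(u-s['cx'])/f*d,(v-s['cy'])/f*d,d],-1)
    return (P-np.array(s['t']))@np.array(s['R'])
E
python3 - <<'E'
from h import *
print(manip.sense())
for n in('scene','top'):
    s=snap(n,'a'); print(n,s['fovy'],s['cx'],s['cy'],s['R'],s['t'])
E
```

```text
pics
{'t': 0.0, 'q': array([-1.39453709e+00,  5.28490280e-01,  1.43393441e+00, -5.20130179e-06,
        1.18138217e+00, -1.78495317e-01]), 'qd': array([ 0.00204928, -0.0003949 ,  0.00029229,  0.00124689,  0.00033132,
        0.00060241]), 'tau': array([-1.00737849e-03, -4.42352915e+01, -1.78022969e+01, -3.52300585e-04,
        8.50008189e-03, -1.08860718e-05]), 'tcp_pos': array([ 0.21699913, -0.58534162,  0.23030859]), 'tool_rot': array([ 0.40448277,  0.58093341, -0.40337683,  0.57982514]), 'force': array([-0.76921722,  0.36599992, -0.70629349]), 'ft_torque': array([ 0.05126665,  0.02026117, -0.00767247]), 'finger_gap': 1.002546758956528}
scene 57.63652767973113 256.6128196047809 191.96036090372093 [[-0.06023624  0.99807866  0.01451162]
 [ 0.84834799  0.05884977 -0.52615815]
 [-0.52600123 -0.01938288 -0.85026291]] [-0.02913721 -0.49024715  1.27054081]
top 50.95500658926437 255.8049318741677 184.80702134526265 [[-0.00460046 -0.99964126 -0.02638537]
 [-0.99333951  0.00760615 -0.11497286]
 [ 0.1151323   0.0256807  -0.99301815]] [0.07695164 0.58764125 0.94913153]
```

View pics/a_scene.png

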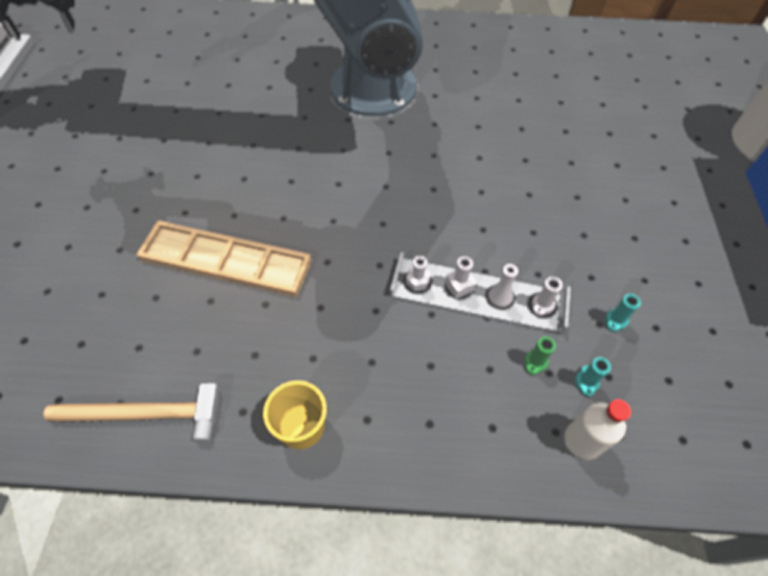

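View pics/a_top.png

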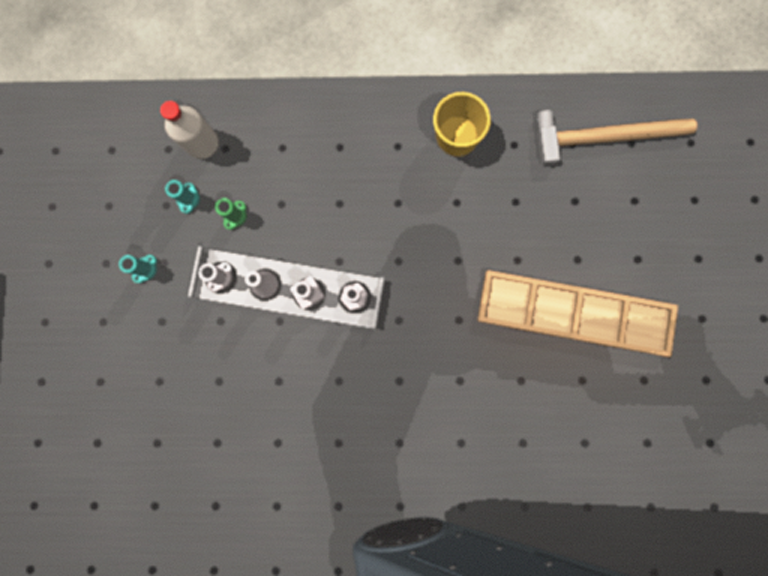

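In the top view (768-px picture) the aluminium row, left to right as the robot sees it, is flange (217,275), cone (260,283), square (307,290) and hex (355,295). The lookalikes are turquoise at (181,193) and (138,267) and green at (231,211), and are not wanted. The tray is at (578,312). Next is a close crop of the row.

```bash
python3 - <<'E'
import numpy as np,cv2
a=dict(np.load('a_top.npz'));b=dict(np.load('a_scene.npz'))
A=cv2.resize(a['image'][160:225,120:262,::-1],None,fx=5,fy=5,interpolation=cv2.INTER_CUBIC)
B=cv2.resize(b['image'][165:222,255:385,::-1],None,fx=5,fy=4.5,interpolation=cv2.INTER_CUBIC)
B=cv2.resize(b['image'][165:222,255:385,::-1],None,fx=5,fy=5,interpolation=cv2.INTER_CUBIC)[:270]
C=np.zeros((600,710,3),np.uint8);C[:325]=A;C[328:598,:650]=B
cv2.imwrite('pics/crop1.png',C)
E
```

```text
(no output)
```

View pics/crop1.png

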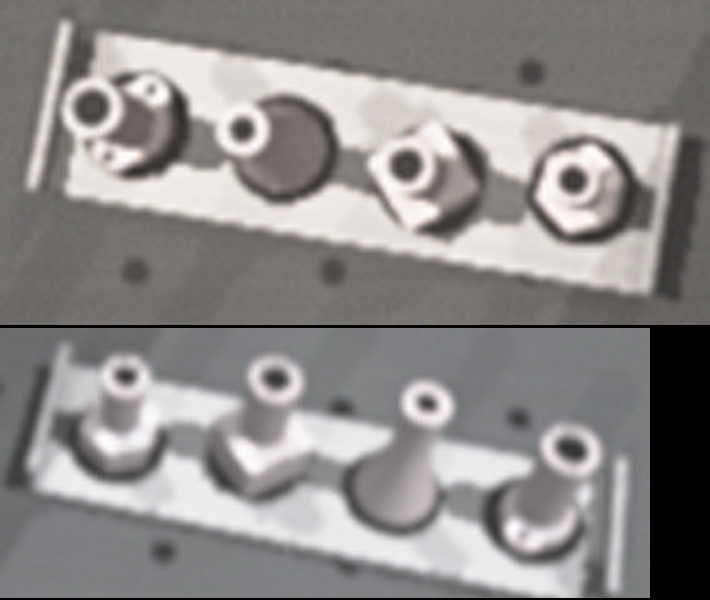

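The crop confirms flange, cone, square and hex from left to right. The hole centres in the top crop are (92,106), (242,129), (406,166) and (573,179). In the scene crop they are (571,450), (427,402), (275,379) and (125,376). I'll triangulate these and measure the tray.

```bash
cat > meas.py <<'E'
from h import *
def tri(a,ua,b,ub):
    M=np.zeros((3,3));v=np.zeros(3);L=[]
    for s,u in((a,ua),(b,ub)):
        c,d=ray(s,*u);d/=np.linalg.norm(d);P=np.eye(3)-np.outer(d,d);M+=P;v+=P@c;L.append((c,P))
    X=np.linalg.solve(M,v);return X,sum(np.linalg.norm(P@(X-c)) for c,P in L)
def hole(s,u):
    # dark blob centroid, sub-pixel, in 8x upsampled patch
    u0=np.round(u).astype(int);p=s['image'].astype(np.float32).mean(2)[u0[1]-8:u0[1]+9,u0[0]-8:u0[0]+9]
    P=cv2.resize(p,None,fx=8,fy=8,interpolation=cv2.INTER_CUBIC)
    c=((np.array(u)-u0+8+.5)*8-.5).astype(int)
    loc=P[c[1]-12:c[1]+13,c[0]-12:c[0]+13];th=(loc.min()+P[c[1]-28:c[1]+29,c[0]-28:c[0]+29].max())/2
    n,l,st,ce=cv2.connectedComponentsWithStats((P<th).astype(np.uint8))
    i=l[c[1],c[0]]
    r=(ce[i]+.5)/8-.5-8+u0
    return r,st[i,4]/64
E
python3 - <<'E'
from meas import *
a=dict(np.load('a_top.npz'));b=dict(np.load('a_scene.npz'))
T=[(92,106),(242,129),(406,166),(573,179)];S=[(571,450),(427,402),(275,379),(125,376)]
for n,t,s in zip(['flange','cone','square','hex'],T,S):
    t=(np.array(t)+.5)/5-.5+[120,160]; s=(np.array(s)-[0,328]+.5)/5-.5+[255,165]
    ht,at=hole(a,t);hs,as_=hole(b,s)
    X,e=tri(a,ht,b,hs);X2,e2=tri(a,t,b,s)
    print(n,(ht-t).round(2),(hs-s).round(2),at,as_,X.round(4),round(e,4),X2.round(4),round(e2,4))
ca=cloud(a);cb=cloud(b)
for nm,s,c in(('top',a,ca),('scene',b,cb)):
    hsv=cv2.cvtColor(s['image'],cv2.COLOR_RGB2HSV)
    m=((hsv[...,0]>8)&(hsv[...,0]<28)&(hsv[...,1]>60)&(hsv[...,2]>90)).astype(np.uint8)
    m=cv2.morphologyEx(m,cv2.MORPH_CLOSE,np.ones((3,3)))
    n,l,st,ce=cv2.connectedComponentsWithStats(m)
    for i in range(1,n):
        if st[i,4]>500:
            cn=max(cv2.findContours((l==i).astype(np.uint8),0,2)[0],key=cv2.contourArea)
            r=cv2.minAreaRect(cn);ap=cv2.approxPolyDP(cv2.convexHull(cn),4,True)[:,0]
            print(nm,st[i],r)
            for p in ap: print('   ',p,onplane(s,*p,0.02).round(4),onplane(s,*p,0.0).round(4))
E
```

```text
flange [-0.18  0.24] [ 0.   -0.25] 40.203125 23.53125 [0.5938 0.3489 0.0802] 0.0011 [0.5944 0.3487 0.08  ] 0.0008
cone [0.04 0.05] [-0.04  0.19] 18.09375 9.53125 [0.5812 0.2736 0.0951] 0.001 [0.5812 0.2735 0.096 ] 0.0009
square [-0.02 -0.21] [ 0.04 -0.13] 32.875 17.21875 [0.565  0.1991 0.0859] 0.0012 [0.5646 0.1992 0.0848] 0.0012
hex [0.01 0.18] [ 0.07 -0.07] 23.4375 11.484375 [0.5588 0.1228 0.0717] 0.0009 [0.5592 0.1227 0.0719] 0.0011
top [ 288   61   40   43 1323] ((306.0000305175781, 81.00001525878906), (38.18376159667969, 42.42640686035156), 45.0)
    [313  61] [ 0.9079 -0.0742  0.02  ] [ 0.9166 -0.0767  0.    ]
    [324  69] [ 0.8861 -0.1018  0.02  ] [ 0.8944 -0.1048  0.    ]
    [326  86] [ 0.8411 -0.1058  0.02  ] [ 0.8485 -0.1089  0.    ]
    [312 101] [ 0.8023 -0.0695  0.02  ] [ 0.8089 -0.0719  0.    ]
    [300 103] [ 0.7975 -0.0391  0.02  ] [ 0.804  -0.0409  0.    ]
    [291  95] [ 0.8187 -0.0167  0.02  ] [ 0.8256 -0.018   0.    ]
    [289  73] [ 0.8769 -0.0125  0.02  ] [ 0.885  -0.0137  0.    ]
    [299  62] [ 0.9058 -0.0384  0.02  ] [ 0.9145 -0.0402  0.    ]
top [371  79  
[... 1537 characters left out ...]
59  0.02  ] [ 0.8469 -0.0183  0.    ]
    [202 299] [ 0.8795 -0.0422  0.02  ] [ 0.8744 -0.0453  0.    ]
    [182 291] [ 0.8644 -0.0904  0.02  ] [ 0.859  -0.0947  0.    ]
    [175 280] [ 0.84   -0.1111  0.02  ] [ 0.834  -0.1159  0.    ]
    [177 265] [ 0.8036 -0.113   0.02  ] [ 0.7967 -0.1179  0.    ]
scene [  29  268  102   13 1128] ((79.52023315429688, 273.82879638671875), (11.728217124938965, 101.1650161743164), 88.60282135009766)
    [130 269] [ 0.8207 -0.2219  0.02  ] [ 0.8141 -0.2295  0.    ]
    [128 278] [ 0.8424 -0.2211  0.02  ] [ 0.8364 -0.2287  0.    ]
    [ 29 277] [ 0.8549 -0.4505  0.02  ] [ 0.8493 -0.4638  0.    ]
    [ 37 269] [ 0.8349 -0.4395  0.02  ] [ 0.8287 -0.4526  0.    ]
```

```bash
python3 - <<'E'
from meas import *
from scipy.spatial.transform import Rotation as Ro
a=dict(np.load('a_top.npz'));b=dict(np.load('a_scene.npz'))
# outer ring of tops: bright blobs back-projected; depth cross-check
for n,X in dict(flange=(.5938,.3489,.08),cone=(.5812,.2736,.095),square=(.565,.1991,.086),hex=(.5588,.1228,.072)).items():
    for nm,s in(('top',a),('scene',b)):
        c=cloud(s);m=(np.hypot(c[...,0]-X[0],c[...,1]-X[1])<.025)&(abs(c[...,2]-X[2])<.006)
        P=c[m];(q,r)=cv2.minEnclosingCircle(P[:,:2].astype(np.float32)) if len(P) else (0,0)
        print(n,nm,len(P),np.round(P.mean(0),4),np.round(np.median(P[:,2]),4),np.round(q,4),round(r,4), 'zmax',c[np.hypot(c[...,0]-X[0],c[...,1]-X[1])<.02][:,2].max().round(4))
for t,s in (((447,237),(108,147)),((319,214),(206,169))):
    print(tri(a,t,b,s))
d=manip.sense();print(Ro.from_quat(d['tool_rot']).as_matrix().round(3))
A=cv2.resize(a['image'][172:245,312:457,::-1],None,fx=5,fy=5,interpolation=cv2.INTER_CUBIC)
B=cv2.resize(b['image'][143:199,86:212,::-1],None,fx=4,fy=4,interpolation=cv2.INTER_CUBIC)
C=np.zeros((600,725,3),np.uint8);C[:365]=A;C[370:594,:504]=B
cv2.imwrite('pics/crop2.png',C)
E
```

```text
flange top 112 [0.5935 0.3476 0.0824] 0.0829 [0.5936 0.348 ] 0.0144 zmax 0.0876
flange scene 100 [0.5973 0.3457 0.0824] 0.0832 [0.5952 0.3467] 0.0149 zmax 0.0856
cone top 78 [0.581  0.2729 0.0977] 0.0981 [0.5814 0.2738] 0.0114 zmax 0.1038
cone scene 72 [0.5846 0.2713 0.097 ] 0.0978 [0.5828 0.2713] 0.0128 zmax 0.1016
square top 93 [0.5653 0.199  0.0887] 0.0886 [0.5649 0.1999] 0.0132 zmax 0.0935
square scene 79 [0.5691 0.1972 0.0883] 0.0888 [0.5669 0.1978] 0.0133 zmax 0.0928
hex top 77 [0.559  0.1234 0.075 ] 0.0752 [0.5592 0.1238] 0.0119 zmax 0.081
hex scene 69 [0.5629 0.1211 0.0739] 0.0748 [0.5615 0.1214] 0.0123 zmax 0.0776
(array([ 0.45883228, -0.38405837,  0.0168134 ]), np.float64(0.008331925554411809))
(array([ 0.51696188, -0.08223712,  0.01586058]), np.float64(0.0019382306008609606))
[[-0.     0.938  0.347]
 [ 0.002  0.347 -0.938]
 [-1.     0.    -0.002]]
```

View pics/crop2.png

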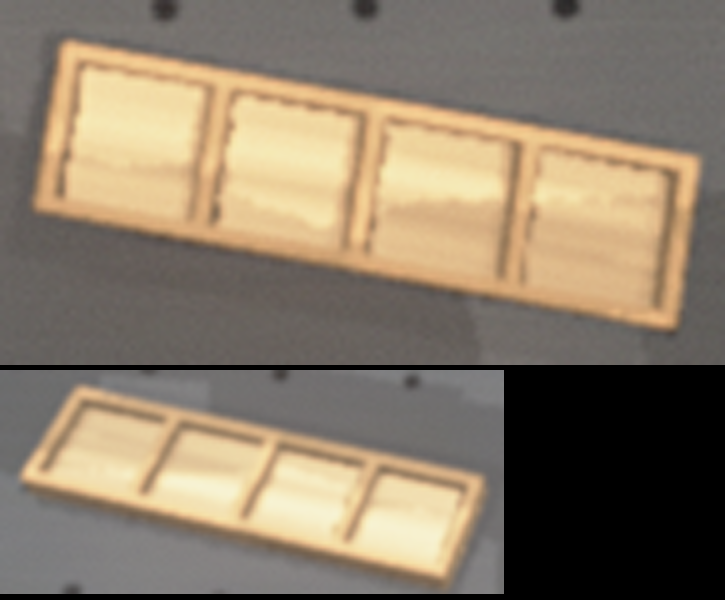

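The tray crop shows rim corners in the top view at (65,42), (699,157), (673,328) and (37,208), with four empty bays. The scene rim corners are about (484,478), (82,388), (24,474) and (448,570). I'll fit the tray from these and measure the floor height.

```bash
python3 - <<'E'
from meas import *
a=dict(np.load('a_top.npz'));b=dict(np.load('a_scene.npz'))
T=[(65,42),(699,157),(673,328),(37,208)]
S=[(448,570),(24,474),(82,388),(484,478)]
T=[(np.array(t)+.5)/5-.5+[312,172] for t in T];S=[(np.array(s)-[0,370]+.5)/4-.5+[86,143] for s in S]
X=[];
for t,s in zip(T,S):
    x,e=tri(a,t,b,s);X.append(x);print(x.round(4),round(e,4),onplane(a,*t,.02).round(4),onplane(b,*s,.02).round(4))
for nm,Q in (('tri',X),('top',[onplane(a,*t,.02) for t in T]),('scene',[onplane(b,*t,.02) for t in S])):
    Q=np.array(Q);c=Q.mean(0);y=(Q[0]+Q[3]-Q[1]-Q[2])[:2];L=np.linalg.norm(y)/2;y/=np.linalg.norm(y)
    print(nm,c.round(4),'len',L.round(4),'wid',np.linalg.norm(Q[0]-Q[3]).round(4),'yaw',np.degrees(np.arctan2(-y[0],y[1])).round(2),[ (c[:2]+y*k).round(4).tolist() for k in(.114,.038,-.038,-.114)])
    for s in(a,b):
        cl=cloud(s);print('floor z',[np.median(cl[np.hypot(*(cl[...,:2]-(c[:2]+y*k)).transpose(2,0,1))<.02][:,2]).round(4) for k in(.114,.038,-.038,-.114)])
E
```

```text
[ 0.6001 -0.095   0.0219] 0.0023 [ 0.6005 -0.0964  0.02  ] [ 0.5989 -0.0942  0.02  ]
[ 0.5414 -0.4016  0.0205] 0.0014 [ 0.5416 -0.4025  0.02  ] [ 0.5411 -0.4011  0.02  ]
[ 0.4588 -0.3865  0.0151] 0.0016 [ 0.4591 -0.3852  0.02  ] [ 0.4627 -0.3828  0.02  ]
[ 0.5188 -0.0813  0.0156] 0.0001 [ 0.5186 -0.0808  0.02  ] [ 0.5219 -0.0803  0.02  ]
tri [ 0.5298 -0.2411  0.0183] len 0.3116 wid 0.0827 yaw -10.98 [[0.5515, -0.1292], [0.537, -0.2038], [0.5226, -0.2784], [0.5081, -0.353]]
floor z [np.float64(0.0082), np.float64(0.0084), np.float64(0.0083), np.float64(0.0082)]
floor z [np.float64(0.008), np.float64(0.0082), np.float64(0.0083), np.float64(0.0079)]
top [ 0.5299 -0.2412  0.02  ] len 0.311 wid 0.0833 yaw -10.98 [[0.5517, -0.1293], [0.5372, -0.2039], [0.5227, -0.2785], [0.5082, -0.3531]]
floor z [np.float64(0.0082), np.float64(0.0084), np.float64(0.0083), np.float64(0.0082)]
floor z [np.float64(0.008), np.float64(0.0082), np.float64(0.0083), np.float64(0.0079)]
scene [ 0.5312 -0.2396  0.02  ] len 0.3102 wid 0.0783 yaw -10.86 [[0.5527, -0.1276], [0.5383, -0.2023], [0.524, -0.2769], [0.5097, -0.3516]]
floor z [np.float64(0.0082), np.float64(0.0084), np.float64(0.0083), np.float64(0.0082)]
floor z [np.float64(0.008), np.float64(0.0082), np.float64(0.0082), np.float64(0.0079)]
```

```bash
cat > d.py <<'E'
import sys
from h import *
from scipy.spatial.transform import Rotation as Ro
d=manip.sense();M=Ro.from_quat(d['tool_rot']).as_matrix();p=d['tcp_pos']
def to(p0,t):return (M.T@(np.array(t)-p0)*1000).round(1)
if __name__=='__main__':
    print('t',round(d['t'],2),'p',p.round(4),'gap',round(d['finger_gap'],3),'f',d['force'].round(2),'yaw z',np.degrees(np.arctan2(M[1,2],M[0,2])).round(2),'tilt',M[:,0].round(3))
    for i in range(1,len(sys.argv)):
        t=[float(x) for x in sys.argv[i].split(',')];print(t,'tool shift mm',to(p,t));p=np.array(t)
E
echo
```

>>> move_arm:
  deltas: [60,0,0,0,-7.5,0,0,60,0,0,0,-7.5,0,0,60,0,0,0,-7.5,0,0,60,0,0,0,-7.5,0,0,60,0,0,0,-7.5,0,0,60,0,0,0,-7.5,0,0,60,0,0,0,-7.5,0,0,60,0,0,0,-7.5,0,0,60,0,0,0,0,0,0]
  force: 40

```text
t: 1.0
tcp_pos: [0.2171, -0.5857, 0.2308]
tool_rot: [0.06, 0.705, -0.059, 0.704]
force: [0.2, -0.4, -0.1]
finger_gap: 0.706
```

```bash
python3 d.py .54,-.2,.23 .594,.348,.18 .594,.348,.045
```

```text
t 1.0 p [ 0.2171 -0.5857  0.2308] gap 0.706 f [ 0.23 -0.38 -0.11] yaw z -9.68 tilt [-0.     0.001 -1.   ]
[0.54, -0.2, 0.23] tool shift mm [  1.1 434.5 253.5]
[0.594, 0.348, 0.18] tool shift mm [ 50.6 549.2 -38.9]
[0.594, 0.348, 0.045] tool shift mm [ 1.35e+02 -2.00e-01  1.00e-01]
```

>>> move_arm:
  deltas: [60,0,40,24,0,0,0,60,0,40,24,0,0,0,60,0,40,24,0,0,0,60,0,40,24,0,0,0,60,0,40,24,0,0,0,60,0,40,24,0,0,0,60,0,40,24,0,0,0,60,0,40,24,0,0,0,60,0,40,24,0,0,0,60,0,40,24,0,0,0]

```text
t: 2.0
tcp_pos: [0.5219, -0.2303, 0.2312]
tool_rot: [0.061, 0.705, -0.061, 0.704]
force: [0.7, -1.2, 1.1]
finger_gap: 0.704
```

>>> move_arm:
  deltas: [60,0,45,-2,0,0,0,60,0,45,-2,0,0,0,60,0,45,-2,0,0,0,60,0,45,-2,0,0,0,60,0,45,-2,0,0,0,60,0,45,-2,0,0,0,60,0,45,-2,0,0,0,60,0,45,-2,0,0,0,60,0,45,-2,0,0,0,60,0,45,-2,0,0,0]

```text
t: 3.0
tcp_pos: [0.5766, 0.2168, 0.2311]
tool_rot: [0.061, 0.705, -0.061, 0.704]
force: [-0.6, -0.4, 0.0]
finger_gap: 0.707
```

>>> move_arm:
  deltas: [60,0,40,-2,0,0,0,60,0,40,-2,0,0,0,60,0,40,-2,0,0,0,60,0,0,0,0,0,0,60,0,0,0,0,0,0]

```text
t: 3.5
tcp_pos: [0.5904, 0.335, 0.2305]
tool_rot: [0.059, 0.705, -0.06, 0.704]
force: [0.0, -0.2, 0.7]
finger_gap: 0.706
```

```bash
python3 d.py .594,.348,.13 .594,.348,.045
```

```text
t 3.5 p [0.5904 0.335  0.2305] gap 0.706 f [ 0.03 -0.15  0.68] yaw z -9.67 tilt [-0.001 -0.001 -1.   ]
[0.594, 0.348, 0.13] tool shift mm [100.5  13.6   1.4]
[0.594, 0.348, 0.045] tool shift mm [85.   0.1  0.1]
```

>>> move_arm:
  deltas: [60,0,13.5,1.5,0,0,0,60,30,0,0,0,0,0,60,30,0,0,0,0,0,60,30,0,0,0,0,0,60,10,0,0,0,0,0,60,0,0,0,0,0,0,60,0,0,0,0,0,0]

```text
t: 4.2
tcp_pos: [0.596, 0.3473, 0.1325]
tool_rot: [0.06, 0.704, -0.06, 0.705]
force: [0.1, 0.0, 1.1]
finger_gap: 0.702
```

```bash
python3 - <<'E'
from h import *
a=viewer.snapshot('top');b=viewer.snapshot('scene')
for s,X in((a,(.594,.348,.08)),(b,(.594,.348,.08))):
    print(proj(s,X),proj(s,(.594,.348,.13)))
A=cv2.resize(a['image'][150:220,90:190,::-1],None,fx=4,fy=4,interpolation=2);B=cv2.resize(b['image'][140:230,320:430,::-1],None,fx=4,fy=4,interpolation=2)
C=np.zeros((360,840,3),np.uint8)[:, :800];C=np.zeros((360,800,3),np.uint8);C[:280,:400]=A;C[:,400:]=B[:,:400];cv2.imwrite('pics/c3.png',C)
E
python3 d.py .594,.348,.045
```

```text
[138.46946111 180.99749707] [131.38493504 178.20540541]
[368.64664094 188.82290658] [374.61241924 177.74510572]
t 4.3 p [0.5963 0.3476 0.1335] gap 0.701 f [ 0.49 -0.33 -0.79] yaw z -9.7 tilt [ 0.004  0.001 -1.   ]
[0.594, 0.348, 0.045] tool shift mm [88.4 -0.2 -2.6]
```

View pics/c3.png

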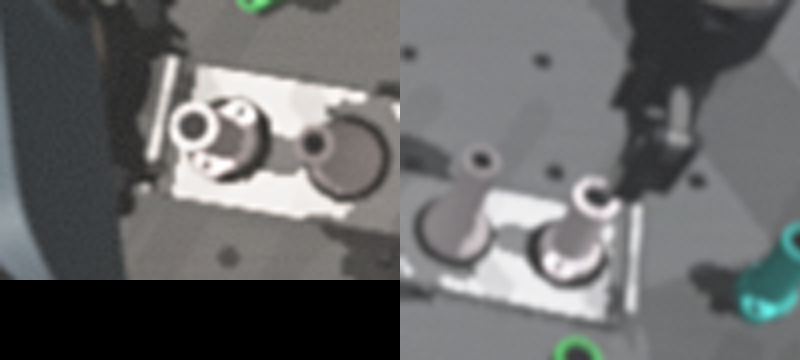

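```bash
python3 - <<'E'
from h import *
a=viewer.snapshot('top');b=viewer.snapshot('scene')
p=manip.sense()['tcp_pos'];print(p)
C=np.zeros((600,800,3),np.uint8)
for s,(x0,y0,x1,y1),o in((a,(60,130,160,230),0),(b,(320,110,420,210),400)):
    im=cv2.resize(s['image'][y0:y1,x0:x1,::-1],None,fx=4,fy=4,interpolation=2)
    for dx in(-.035,0,.035):
        for dz in (0,.05):
            u=proj(s,p+[dx,-dx*.17,dz]);cv2.circle(im,tuple(((u-[x0,y0]+.5)*4).astype(int)),4,(0,0,255) if dz==0 else (255,255,0),-1)
    C[:400,o:o+400]=im
cv2.imwrite('pics/c4.png',C[:400])
E
```

```text
[0.59589899 0.34765629 0.13324377]
```

View pics/c4.png

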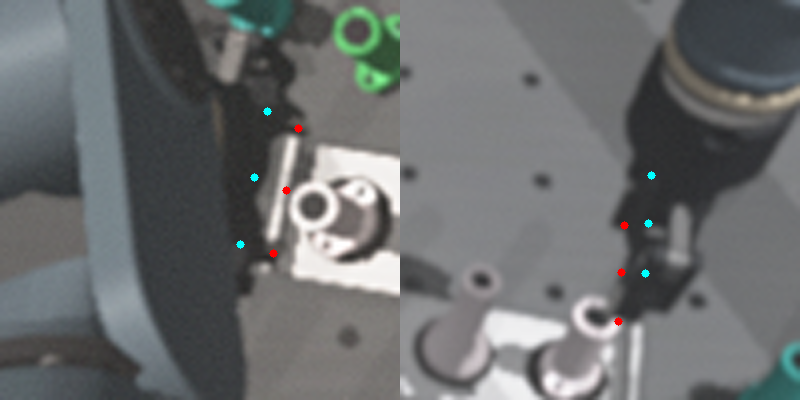

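The projected TCP (red dots) seems to sit a little to one side of the visible fingers. I'll check that with the depth points before descending.

```bash
python3 - <<'E'
from h import *
from d import M,p
print(p)
for n in('top','scene'):
    c=cloud(viewer.snapshot(n));q=(c.reshape(-1,3)-p)@M*1000  # tool coords
    m=(abs(q[:,1])<60)&(abs(q[:,2])<80)&(q[:,0]>-90)&(c.reshape(-1,3)[:,2]>.105)
    q=q[m]
    print(n,len(q))
    for lo in range(-90,20,10):
        k=q[(q[:,0]>=lo)&(q[:,0]<lo+10)]
        if len(k): print(lo,len(k),'y',np.percentile(k[:,1],[2,50,98]).round(),'z',np.percentile(k[:,2],[2,50,98]).round())
E
```

```text
[0.59589899 0.34765629 0.13324377]
top 360
-90 37 y [-17. -15. -10.] z [-29.  23.  66.]
-80 80 y [-17. -11.  -2.] z [-52.  23.  63.]
-70 68 y [-16. -10.   7.] z [-60.  46.  61.]
-60 103 y [-12.  -6.   6.] z [-58.  36.  57.]
-50 14 y [-11. -10.  -6.] z [-45. -33.  50.]
-40 13 y [-10.  -9.  -6.] z [-40.  31.  43.]
-30 22 y [-11.  -9.  -4.] z [-41. -31.  41.]
-20 19 y [-10.  -9.  -5.] z [-42.  30.  43.]
-10 4 y [-9.  1.  4.] z [30. 31. 34.]
scene 355
-90 68 y [-18.  -8.  16.] z [-11.  46.  68.]
-80 73 y [-18.  -9.  13.] z [-23.  34.  67.]
-70 57 y [-17. -10.  10.] z [-24.  57.  66.]
-60 42 y [-14. -10.   8.] z [-32.  60.  64.]
-50 13 y [-13. -11.  -7.] z [-37. -31.  43.]
-40 20 y [-12. -10.  -4.] z [-33. -28.  39.]
-30 33 y [-12.  -6.   5.] z [-32.  38.  46.]
-20 40 y [-12.  -6.  10.] z [-34.  35.  45.]
-10 9 y [-11.  -6.  10.] z [-30. -28.  37.]
```

Depth shows the fingers centred: y runs from −11 to +10 mm and the inner faces are at about ±30 mm. The offset was only apparent. I'm descending now.

>>> move_arm:
  deltas: [60,20,0,-2.5,0,0,0,60,20,0,0,0,0,0,60,20,0,0,0,0,0,60,20,0,0,0,0,0,60,8,0,0,0,0,0,60,0,0,0,0,0,0,60,0,0,0,0,0,0]

```text
t: 5.2
tcp_pos: [0.593, 0.348, 0.0442]
tool_rot: [0.06, 0.704, -0.059, 0.705]
force: [0.4, -0.3, -0.4]
finger_gap: 0.708
```

```bash
python3 d.py .594,.348,.045
```

```text
t 5.2 p [0.593  0.348  0.0442] gap 0.708 f [ 0.37 -0.35 -0.37] yaw z -9.67 tilt [ 0.001  0.001 -1.   ]
[0.594, 0.348, 0.045] tool shift mm [-0.8  0.2  1. ]
```

>>> move_arm:
  deltas: [40,0,0,0,0,0,0,32,0,0,0,0,0,0,28,0,0,0,0,0,0,20,0,0,0,0,0,0,10,0,0,0,0,0,0,10,0,0,0,0,0,0,10,0,0,0,0,0,0]
  force: 40

```text
t: 5.9
tcp_pos: [0.5933, 0.348, 0.0444]
tool_rot: [0.06, 0.704, -0.059, 0.705]
force: [-0.0, -0.1, 6.2]
finger_gap: 0.32
```

>>> move_arm:
  deltas: [10,-5,0,0,0,0,0,10,-15,0,0,0,0,0,10,-20,0,0,0,0,0,10,-25,0,0,0,0,0,10,-25,0,0,0,0,0,10,-25,0,0,0,0,0,10,-15,0,0,0,0,0,10,0,0,0,0,0,0]

```text
t: 6.7
tcp_pos: [0.5937, 0.3483, 0.1764]
tool_rot: [0.06, 0.703, -0.059, 0.706]
force: [0.9, 0.0, -1.8]
finger_gap: 0.313
```

```bash
python3 d.py .5085,-.3525,.18 .5085,-.3525,.04; python3 -c "
from h import *
snap('scene','b')"
```

```text
t 6.7 p [0.5937 0.3483 0.1764] gap 0.313 f [ 0.92  0.01 -1.77] yaw z -9.67 tilt [ 0.005  0.002 -1.   ]
[0.5085, -0.3525, 0.18] tool shift mm [  -5.4 -705.2   33.7]
[0.5085, -0.3525, 0.04] tool shift mm [140.   -0.4  -0.6]
```

View pics/b_scene.png

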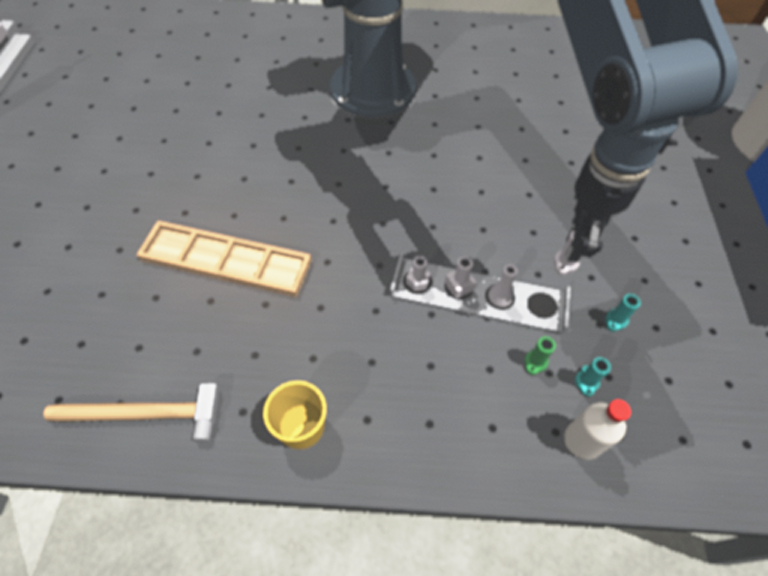

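The flange is lifted. Its pad at (543,304) is bare and the part hangs at (568,265). I'm carrying it to the rightmost bay.

>>> move_arm:
  deltas: [10,0,-15,1,0,0,0,10,0,-30,1,0,0,0,10,0,-40,2,0,0,0,10,0,-40,2,0,0,0,10,0,-40,2,0,0,0,10,0,-40,2,0,0,0,10,0,-40,2,0,0,0,10,0,-40,2,0,0,0,10,0,-40,2,0,0,0,10,0,-40,2,0,0,0]

```text
t: 7.75
tcp_pos: [0.5464, -0.0172, 0.1717]
tool_rot: [0.06, 0.706, -0.06, 0.703]
force: [0.6, 0.1, -1.2]
finger_gap: 0.315
```

>>> move_arm:
  deltas: [10,0,-40,2,0,0,0,10,0,-40,2,0,0,0,10,0,-40,2,0,0,0,10,0,-40,2,0,0,0,10,0,-40,2,0,0,0,10,0,-40,2,0,0,0,10,0,-40,2,0,0,0,10,0,-35,2,0,0,0,10,0,-15,0,0,0,0,10,0,0,0,0,0,0]

```text
t: 8.75
tcp_pos: [0.5074, -0.3448, 0.1719]
tool_rot: [0.061, 0.705, -0.06, 0.704]
force: [0.1, 0.8, -2.1]
finger_gap: 0.314
```

```bash
python3 d.py .5085,-.3525,.06 .5085,-.3525,.04
```

```text
t 8.75 p [ 0.5074 -0.3448  0.1719] gap 0.314 f [ 0.13  0.83 -2.06] yaw z -9.88 tilt [-0.002  0.002 -1.   ]
[0.5085, -0.3525, 0.06] tool shift mm [111.8  -7.5   2.7]
[0.5085, -0.3525, 0.04] tool shift mm [20. -0.  0.]
```

>>> move_arm:
  deltas: [10,0,-7.5,2.5,0,0,0,10,25,0,0,0,0,0,10,30,0,0,0,0,0,10,30,0,0,0,0,0,10,20,0,0,0,0,0,10,10,0,0,0,0,0,10,0,0,0,0,0,0,10,0,0,0,0,0,0]

```text
t: 9.55
tcp_pos: [0.511, -0.3506, 0.059]
tool_rot: [0.059, 0.704, -0.059, 0.705]
force: [-0.4, 0.4, -1.0]
finger_gap: 0.315
```

```bash
python3 d.py .5085,-.3525,.0396
```

```text
t 9.55 p [ 0.511  -0.3506  0.059 ] gap 0.315 f [-0.4   0.39 -1.  ] yaw z -9.61 tilt [ 0.001 -0.001 -1.   ]
[0.5085, -0.3525, 0.0396] tool shift mm [19.4 -2.3 -2.2]
```

>>> move_arm:
  deltas: [10,8,-2,-2,0,0,0,10,5,0,0,0,0,0,10,3,0,0,0,0,0,10,1.5,0,0,0,0,0,10,1,0,0,0,0,0,10,0,0,0,0,0,0,10,0,0,0,0,0,0]

```text
t: 10.25
tcp_pos: [0.5081, -0.3527, 0.0399]
tool_rot: [0.06, 0.705, -0.06, 0.705]
force: [0.4, 0.6, -1.8]
finger_gap: 0.319
```

```bash
python3 d.py .5085,-.3525,.0396
```

```text
t 10.25 p [ 0.5081 -0.3527  0.0399] gap 0.319 f [ 0.41  0.56 -1.79] yaw z -9.67 tilt [ 0. -0. -1.]
[0.5085, -0.3525, 0.0396] tool shift mm [0.3 0.2 0.4]
```

>>> move_arm:
  deltas: [10,0.5,0,0,0,0,0,10,0,0,0,0,0,0,10,0,0,0,0,0,0]

```text
t: 10.55
tcp_pos: [0.5081, -0.3527, 0.0395]
tool_rot: [0.06, 0.704, -0.06, 0.705]
force: [0.2, -0.4, -0.6]
finger_gap: 0.318
```

>>> move_arm:
  deltas: [10,0.5,0,0,0,0,0,10,0,0,0,0,0,0,10,0,0,0,0,0,0]

```text
t: 10.85
tcp_pos: [0.5081, -0.3527, 0.0394]
tool_rot: [0.059, 0.704, -0.06, 0.705]
force: [-1.2, 0.9, 4.5]
finger_gap: 0.317
```

The wrist force rose to 4.5 N, so the part is on the floor. Releasing.

>>> move_arm:
  deltas: [30,0,0,0,0,0,0,34,0,0,0,0,0,0,45,0,0,0,0,0,0,60,0,0,0,0,0,0,60,0,0,0,0,0,0,60,-15,0,0,0,0,0,60,-30,0,0,0,0,0,60,-40,0,0,0,0,0,60,-45,0,0,0,0,0,60,0,0,0,0,0,0]

```text
t: 11.85
tcp_pos: [0.5116, -0.3559, 0.1768]
tool_rot: [0.056, 0.7, -0.063, 0.709]
force: [0.7, -0.3, 0.6]
finger_gap: 0.702
```

```bash
python3 d.py .582,.273,.18 .582,.273,.058; python3 -c "
from h import *
snap('scene','c')"
```

```text
t 11.85 p [ 0.5116 -0.3559  0.1768] gap 0.702 f [ 0.69 -0.29  0.65] yaw z -9.65 tilt [ 0.011 -0.011 -1.   ]
[0.582, 0.273, 0.18] tool shift mm [ -9.2 631.7 -36. ]
[0.582, 0.273, 0.058] tool shift mm [122.    1.1  -1.5]
```

View pics/c_scene.png

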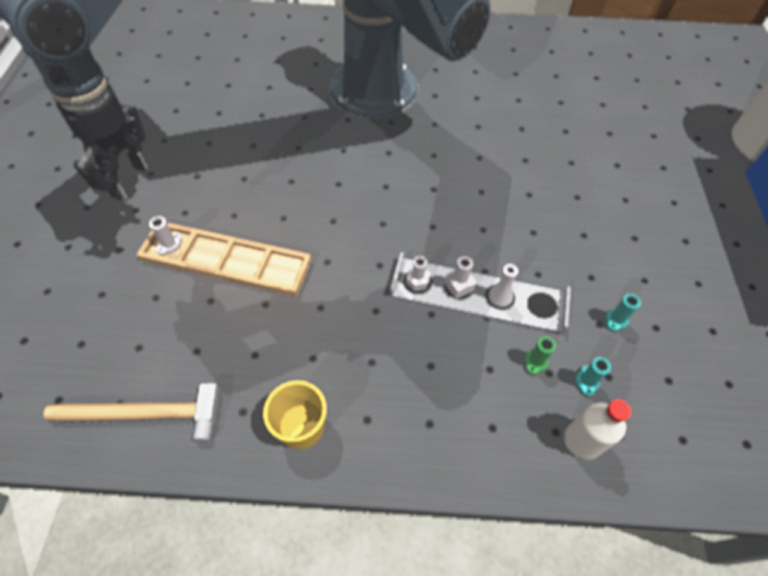

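The flange stands upright in the rightmost bay at (162,236). The cone is next.

>>> move_arm:
  deltas: [60,0,20,-1,0,0,0,60,0,40,-2,0,0,0,60,0,45,-2,0,0,0,60,0,45,-2,0,0,0,60,0,45,-2,0,0,0,60,0,45,-2,0,0,0,60,0,45,-2,0,0,0,60,0,45,-2,0,0,0,60,0,45,-2,0,0,0,60,0,45,-2,0,0,0]

```text
t: 12.9
tcp_pos: [0.5574, 0.0678, 0.1672]
tool_rot: [0.06, 0.706, -0.059, 0.703]
force: [0.8, -0.3, 0.1]
finger_gap: 0.701
```

>>> move_arm:
  deltas: [60,0,45,-2,0,0,0,60,0,45,-2,0,0,0,60,0,45,-2,0,0,0,60,0,40,-2,0,0,0,60,0,30,-2,0,0,0,60,0,10,-2,0,0,0,60,0,0,0,0,0,0,60,0,0,0,0,0,0]

```text
t: 13.7
tcp_pos: [0.5827, 0.2777, 0.1678]
tool_rot: [0.059, 0.706, -0.06, 0.704]
force: [-0.1, 0.4, -0.2]
finger_gap: 0.702
```

```bash
python3 d.py .582,.273,.12 .582,.273,.058
```

```text
t 13.7 p [0.5827 0.2777 0.1678] gap 0.702 f [-0.07  0.37 -0.18] yaw z -9.66 tilt [-0.003 -0.001 -1.   ]
[0.582, 0.273, 0.12] tool shift mm [47.8 -4.7  0.2]
[0.582, 0.273, 0.058] tool shift mm [62.   0.1  0.2]
```

>>> move_arm:
  deltas: [60,0,-4.5,0,0,0,0,60,0,0,0,0,0,0,60,25,0,0,0,0,0,60,25,0,0,0,0,0,60,20,0,0,0,0,0,60,20,0,0,0,0,0,60,15,0,0,0,0,0,60,0,0,0,0,0,0,60,0,0,0,0,0,0]

```text
t: 14.6
tcp_pos: [0.5837, 0.2737, 0.064]
tool_rot: [0.06, 0.705, -0.06, 0.705]
force: [0.4, 0.4, 0.5]
finger_gap: 0.695
```

```bash
python3 d.py .582,.273,.058
```

```text
t 14.6 p [0.5837 0.2737 0.064 ] gap 0.695 f [0.42 0.37 0.47] yaw z -9.71 tilt [ 0.  0. -1.]
[0.582, 0.273, 0.058] tool shift mm [ 6.  -1.  -1.6]
```

>>> move_arm:
  deltas: [60,6,-1,-1.5,0,0,0,60,0,0,0,0,0,0,40,0,0,0,0,0,0,32,0,0,0,0,0,0,26,0,0,0,0,0,0,20,0,0,0,0,0,0,10,0,0,0,0,0,0,10,0,0,0,0,0,0,10,0,0,0,0,0,0]
  force: 40

```text
t: 15.5
tcp_pos: [0.5819, 0.2735, 0.0581]
tool_rot: [0.06, 0.704, -0.06, 0.705]
force: [-1.1, 0.4, 2.6]
finger_gap: 0.257
```

```bash
python3 d.py
```

```text
t 15.5 p [0.5819 0.2735 0.0581] gap 0.257 f [-1.09  0.42  2.6 ] yaw z -9.67 tilt [ 0.  0. -1.]
```

>>> move_arm:
  deltas: [10,-5,0,0,0,0,0,10,-15,0,0,0,0,0,10,-20,0,0,0,0,0,10,-25,0,0,0,0,0,10,-25,0,0,0,0,0,10,-25,0,0,0,0,0,10,-20,0,0,0,0,0,10,0,0,0,0,0,0,10,0,0,0,0,0,0]

```text
t: 16.4
tcp_pos: [0.5815, 0.2734, 0.1932]
tool_rot: [0.06, 0.704, -0.06, 0.705]
force: [-0.0, -0.2, -2.6]
finger_gap: 0.261
```

```bash
python3 d.py .523,-.278,.19
```

```text
t 16.4 p [0.5815 0.2734 0.1932] gap 0.261 f [-0.04 -0.17 -2.63] yaw z -9.67 tilt [ 0.001  0.    -1.   ]
[0.523, -0.278, 0.19] tool shift mm [   3.1 -553.4   34.9]
```

>>> move_arm:
  deltas: [10,0,-15,1,0,0,0,10,0,-30,2,0,0,0,10,0,-40,2.5,0,0,0,10,0,-40,2.5,0,0,0,10,0,-40,2.5,0,0,0,10,0,-40,2.5,0,0,0,10,0,-40,2.5,0,0,0,10,0,-40,2.5,0,0,0,10,0,-40,2.5,0,0,0,10,0,-40,2.5,0,0,0]

```text
t: 17.4
tcp_pos: [0.541, -0.0923, 0.1914]
tool_rot: [0.06, 0.706, -0.06, 0.703]
force: [1.2, 0.3, -1.2]
finger_gap: 0.259
```

>>> move_arm:
  deltas: [10,0,-40,2.5,0,0,0,10,0,-40,2.5,0,0,0,10,0,-40,2.5,0,0,0,10,0,-40,2.5,0,0,0,10,0,-20,2,0,0,0,10,0,-8,0,0,0,0,10,0,0,0,0,0,0,10,0,0,0,0,0,0]

```text
t: 18.2
tcp_pos: [0.5228, -0.2758, 0.1922]
tool_rot: [0.06, 0.705, -0.059, 0.704]
force: [-0.8, 0.6, -0.9]
finger_gap: 0.259
```

```bash
python3 d.py .523,-.278,.0733 .523,-.278,.0533
```

```text
t 18.2 p [ 0.5228 -0.2758  0.1922] gap 0.259 f [-0.84  0.64 -0.87] yaw z -9.63 tilt [-0.002  0.002 -1.   ]
[0.523, -0.278, 0.0733] tool shift mm [118.9  -2.3   0.8]
[0.523, -0.278, 0.0533] tool shift mm [20. -0.  0.]
```

>>> move_arm:
  deltas: [10,10,-2,0,0,0,0,10,25,0,0,0,0,0,10,30,0,0,0,0,0,10,30,0,0,0,0,0,10,15,0,0,0,0,0,10,8,0,0,0,0,0,10,0,0,0,0,0,0,10,0,0,0,0,0,0]

```text
t: 19.0
tcp_pos: [0.5236, -0.2793, 0.0753]
tool_rot: [0.059, 0.704, -0.059, 0.705]
force: [0.1, -0.0, -1.8]
finger_gap: 0.257
```

```bash
python3 d.py .523,-.278,.0533
```

```text
t 19.0 p [ 0.5236 -0.2793  0.0753] gap 0.257 f [ 0.06 -0.03 -1.78] yaw z -9.62 tilt [ 0.001 -0.001 -1.   ]
[0.523, -0.278, 0.0533] tool shift mm [22.   1.2 -0.8]
```

>>> move_arm:
  deltas: [10,8,1,-1,0,0,0,10,6,0,0,0,0,0,10,4,0,0,0,0,0,10,2,0,0,0,0,0,10,1,0,0,0,0,0,10,0,0,0,0,0,0,10,0,0,0,0,0,0]

```text
t: 19.7
tcp_pos: [0.5223, -0.2785, 0.0539]
tool_rot: [0.06, 0.704, -0.06, 0.705]
force: [-0.1, 0.6, -1.2]
finger_gap: 0.257
```

>>> move_arm:
  deltas: [10,0.5,0,0,0,0,0,10,0,0,0,0,0,0,10,0,0,0,0,0,0]

```text
t: 20.0
tcp_pos: [0.5222, -0.2785, 0.0534]
tool_rot: [0.06, 0.705, -0.06, 0.705]
force: [0.6, 0.4, -2.0]
finger_gap: 0.259
```

>>> move_arm:
  deltas: [10,0.5,0,0,0,0,0,10,0,0,0,0,0,0,10,0,0,0,0,0,0]

```text
t: 20.3
tcp_pos: [0.5222, -0.2785, 0.0531]
tool_rot: [0.06, 0.704, -0.06, 0.705]
force: [-1.1, 0.4, 2.0]
finger_gap: 0.256
```

The force has changed from −2 to +2 N, so the cone is on the floor. I'm releasing it and going for the square.

>>> move_arm:
  deltas: [24,0,0,0,0,0,0,30,0,0,0,0,0,0,45,0,0,0,0,0,0,60,0,0,0,0,0,0,60,0,0,0,0,0,0,60,-15,0,0,0,0,0,60,-30,0,0,0,0,0,60,-40,0,0,0,0,0,60,-40,0,0,0,0,0,60,0,0,0,0,0,0]

```text
t: 21.3
tcp_pos: [0.5256, -0.281, 0.1849]
tool_rot: [0.057, 0.701, -0.062, 0.709]
force: [0.9, 0.1, -1.3]
finger_gap: 0.705
```

```bash
python3 d.py .566,.199,.18 .566,.199,.048; python3 -c "
from h import *
snap('scene','d')"
```

```text
t 21.3 p [ 0.5256 -0.281   0.1849] gap 0.705 f [ 0.86  0.11 -1.3 ] yaw z -9.65 tilt [ 0.011 -0.009 -1.   ]
[0.566, 0.199, 0.18] tool shift mm [  1.2 479.9 -40.7]
[0.566, 0.199, 0.048] tool shift mm [132.    0.9  -1.6]
```

View pics/d_scene.png

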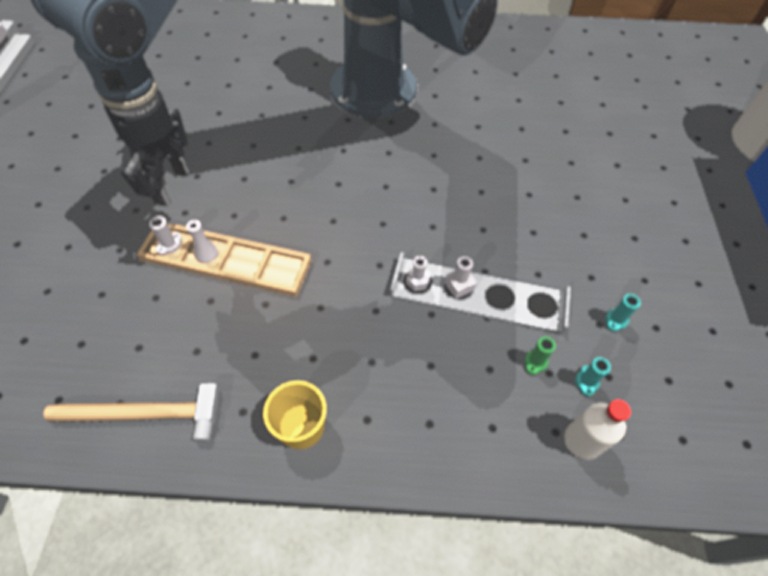

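The cone stands upright in the next bay at (202,243). Moving to the square.

>>> move_arm:
  deltas: [60,0,20,-2,0,0,0,60,0,40,-3,0,0,0,60,0,45,-4,0,0,0,60,0,45,-4,0,0,0,60,0,45,-4,0,0,0,60,0,45,-4,0,0,0,60,0,45,-4,0,0,0,60,0,45,-4,0,0,0,60,0,45,-4,0,0,0,60,0,45,-4,0,0,0]

```text
t: 22.35
tcp_pos: [0.5537, 0.1447, 0.1761]
tool_rot: [0.059, 0.706, -0.06, 0.703]
force: [1.5, 0.5, 0.7]
finger_gap: 0.706
```

>>> move_arm:
  deltas: [60,0,35,0,0,0,0,60,0,20,0,0,0,0,60,0,3,0,0,0,0,60,0,0,0,0,0,0,60,0,0,0,0,0,0,60,0,0,0,0,0,0]

```text
t: 22.95
tcp_pos: [0.5655, 0.1978, 0.1775]
tool_rot: [0.06, 0.705, -0.06, 0.704]
force: [0.7, 0.4, 0.6]
finger_gap: 0.704
```

```bash
python3 d.py .566,.199,.12 .566,.199,.048
```

```text
t 22.95 p [0.5655 0.1978 0.1775] gap 0.704 f [0.65 0.38 0.62] yaw z -9.76 tilt [-0.001 -0.    -1.   ]
[0.566, 0.199, 0.12] tool shift mm [57.5  1.3  0.4]
[0.566, 0.199, 0.048] tool shift mm [72.   0.   0.1]
```

>>> move_arm:
  deltas: [60,10,1.5,0,0,0,0,60,25,0,0,0,0,0,60,25,0,0,0,0,0,60,25,0,0,0,0,0,60,20,0,0,0,0,0,60,15,0,0,0,0,0,60,5,0,0,0,0,0,60,0,0,0,0,0,0,60,0,0,0,0,0,0]

```text
t: 23.85
tcp_pos: [0.5669, 0.2005, 0.0535]
tool_rot: [0.06, 0.704, -0.06, 0.705]
force: [-0.3, 0.4, -0.2]
finger_gap: 0.697
```

```bash
python3 d.py .566,.199,.048
```

```text
t 23.85 p [0.5669 0.2005 0.0535] gap 0.697 f [-0.26  0.39 -0.19] yaw z -9.69 tilt [ 0.001  0.    -1.   ]
[0.566, 0.199, 0.048] tool shift mm [ 5.5 -1.6 -0.7]
```

>>> move_arm:
  deltas: [60,5.5,-1.5,-0.5,0,0,0,60,0,0,0,0,0,0,40,0,0,0,0,0,0,32,0,0,0,0,0,0,28,0,0,0,0,0,0,20,0,0,0,0,0,0,10,0,0,0,0,0,0,10,0,0,0,0,0,0,10,0,0,0,0,0,0]
  force: 40

```text
t: 24.75
tcp_pos: [0.5655, 0.1991, 0.0476]
tool_rot: [0.06, 0.705, -0.06, 0.705]
force: [-1.6, -0.7, 4.0]
finger_gap: 0.297
```

>>> move_arm:
  deltas: [10,-5,0,0,0,0,0,10,-15,0,0,0,0,0,10,-20,0,0,0,0,0,10,-25,0,0,0,0,0,10,-25,0,0,0,0,0,10,-25,0,0,0,0,0,10,-20,0,0,0,0,0,10,0,0,0,0,0,0,10,0,0,0,0,0,0]

```text
t: 25.65
tcp_pos: [0.5654, 0.199, 0.1827]
tool_rot: [0.06, 0.704, -0.06, 0.705]
force: [-0.3, -0.1, -2.2]
finger_gap: 0.294
```

```bash
python3 d.py .5375,-.2035,.18
```

```text
t 25.65 p [0.5654 0.199  0.1827] gap 0.294 f [-0.29 -0.09 -2.22] yaw z -9.67 tilt [ 0.001  0.    -1.   ]
[0.5375, -0.2035, 0.18] tool shift mm [   2.7 -401.5   40.2]
```

>>> move_arm:
  deltas: [10,0,-15,2,0,0,0,10,0,-30,3,0,0,0,10,0,-40,4,0,0,0,10,0,-40,4,0,0,0,10,0,-40,4,0,0,0,10,0,-40,4,0,0,0,10,0,-40,4,0,0,0,10,0,-40,4,0,0,0,10,0,-40,4,0,0,0,10,0,-40,4,0,0,0]

```text
t: 26.65
tcp_pos: [0.5387, -0.169, 0.1807]
tool_rot: [0.06, 0.706, -0.059, 0.703]
force: [0.9, 0.6, -2.4]
finger_gap: 0.296
```

>>> move_arm:
  deltas: [10,0,-25,2,0,0,0,10,0,-11,1,0,0,0,10,0,0,0,0,0,0,10,0,0,0,0,0,0,10,0,0,0,0,0,0]

```text
t: 27.15
tcp_pos: [0.5372, -0.2012, 0.1819]
tool_rot: [0.059, 0.705, -0.059, 0.704]
force: [0.5, -0.4, -1.7]
finger_gap: 0.297
```

```bash
python3 d.py .5375,-.2035,.063
```

```text
t 27.15 p [ 0.5372 -0.2012  0.1819] gap 0.297 f [ 0.49 -0.41 -1.7 ] yaw z -9.58 tilt [-0.001  0.001 -1.   ]
[0.5375, -0.2035, 0.063] tool shift mm [118.9  -2.3   0.9]
```

>>> move_arm:
  deltas: [10,10,-2,0,0,0,0,10,25,0,0,0,0,0,10,30,0,0,0,0,0,10,30,0,0,0,0,0,10,15,0,0,0,0,0,10,8,0,0,0,0,0,10,0,0,0,0,0,0,10,0,0,0,0,0,0]

```text
t: 27.95
tcp_pos: [0.5378, -0.2048, 0.0647]
tool_rot: [0.059, 0.704, -0.06, 0.705]
force: [0.2, -0.7, -1.3]
finger_gap: 0.299
```

```bash
python3 d.py .5375,-.2035,.0428
```

```text
t 27.95 p [ 0.5378 -0.2048  0.0647] gap 0.299 f [ 0.17 -0.72 -1.26] yaw z -9.63 tilt [ 0.001 -0.001 -1.   ]
[0.5375, -0.2035, 0.0428] tool shift mm [21.9  1.2 -0.5]
```

>>> move_arm:
  deltas: [10,8,1,-0.5,0,0,0,10,6,0,0,0,0,0,10,4,0,0,0,0,0,10,2,0,0,0,0,0,10,1,0,0,0,0,0,10,0,0,0,0,0,0,10,0,0,0,0,0,0]

```text
t: 28.65
tcp_pos: [0.537, -0.2039, 0.0434]
tool_rot: [0.06, 0.705, -0.06, 0.705]
force: [0.6, 0.1, -2.6]
finger_gap: 0.293
```

>>> move_arm:
  deltas: [10,0.5,0,0,0,0,0,10,0,0,0,0,0,0,10,0,0,0,0,0,0]

```text
t: 28.95
tcp_pos: [0.5369, -0.2039, 0.0429]
tool_rot: [0.06, 0.705, -0.06, 0.705]
force: [-0.5, 0.3, -2.5]
finger_gap: 0.294
```

>>> move_arm:
  deltas: [10,0.5,0,0,0,0,0,10,0,0,0,0,0,0,10,0,0,0,0,0,0]

```text
t: 29.25
tcp_pos: [0.537, -0.2039, 0.0426]
tool_rot: [0.06, 0.705, -0.06, 0.705]
force: [-0.2, 0.3, 1.5]
finger_gap: 0.297
```

The force went from −2.5 to +1.5 N, so the square is down. I'm releasing it and going for the hex.

>>> move_arm:
  deltas: [28,0,0,0,0,0,0,32,0,0,0,0,0,0,45,0,0,0,0,0,0,60,0,0,0,0,0,0,60,0,0,0,0,0,0,60,-15,0,0,0,0,0,60,-30,0,0,0,0,0,60,-40,0,0,0,0,0,60,-45,0,0,0,0,0,60,0,0,0,0,0,0]

```text
t: 30.25
tcp_pos: [0.5407, -0.206, 0.1785]
tool_rot: [0.057, 0.7, -0.062, 0.709]
force: [1.2, -0.5, 0.0]
finger_gap: 0.701
```

```bash
python3 d.py .56,.1228,.17; python3 -c "
from h import *
snap('scene','e')"
```

```text
t 30.25 p [ 0.5407 -0.206   0.1785] gap 0.701 f [ 1.16 -0.45  0.04] yaw z -9.66 tilt [ 0.011 -0.007 -1.   ]
[0.56, 0.1228, 0.17] tool shift mm [  6.4 327.4 -36.2]
```

View pics/e_scene.png

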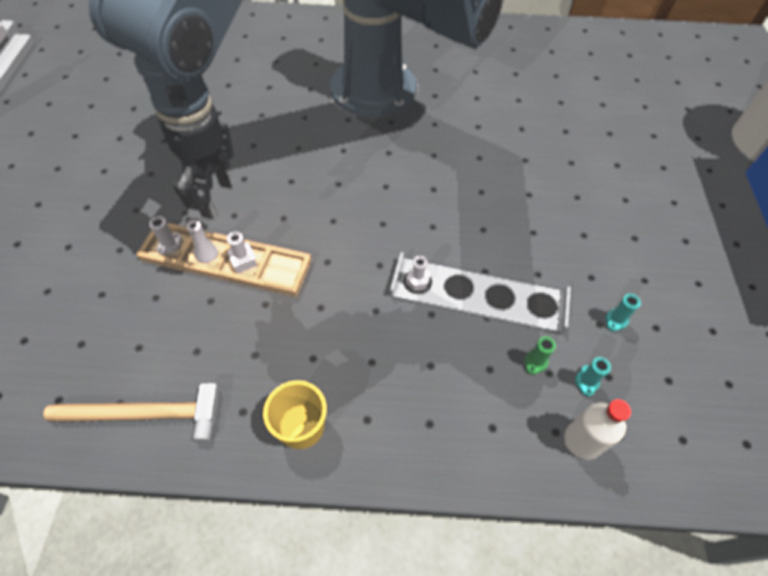

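The square is upright in the third bay at (239,252). The last part is the hex.

>>> move_arm:
  deltas: [60,0,20,-2,0,0,0,60,0,40,-4,0,0,0,60,0,45,-5,0,0,0,60,0,45,-5,0,0,0,60,0,45,-5,0,0,0,60,0,45,-5,0,0,0,60,0,45,-5,0,0,0,60,0,30,-2,0,0,0,60,0,12,0,0,0,0,60,0,0,0,0,0,0]

```text
t: 31.3
tcp_pos: [0.5587, 0.1253, 0.1712]
tool_rot: [0.058, 0.705, -0.059, 0.704]
force: [0.0, 0.0, 0.1]
finger_gap: 0.699
```

>>> move_arm:
  deltas: [60,0,0,0,0,0,0,60,0,0,0,0,0,0]

```text
t: 31.5
tcp_pos: [0.5592, 0.1225, 0.1719]
tool_rot: [0.06, 0.705, -0.06, 0.704]
force: [0.3, -1.1, 0.7]
finger_gap: 0.7
```

```bash
python3 d.py .56,.1228,.041
```

```text
t 31.5 p [0.5592 0.1225 0.1719] gap 0.7 f [ 0.27 -1.11  0.71] yaw z -9.78 tilt [-0.001 -0.    -1.   ]
[0.56, 0.1228, 0.041] tool shift mm [130.9   0.5   0.9]
```

>>> move_arm:
  deltas: [60,10,0,0,0,0,0,60,25,0,0,0,0,0,60,25,0,0,0,0,0,60,25,0,0,0,0,0,60,20,0,0,0,0,0,60,15,0,0,0,0,0,60,4,0,0,0,0,0,60,0,0,0,0,0,0,60,0,0,0,0,0,0]

```text
t: 32.4
tcp_pos: [0.5598, 0.1236, 0.0488]
tool_rot: [0.06, 0.704, -0.06, 0.705]
force: [-0.1, -0.5, 0.4]
finger_gap: 0.706
```

```bash
python3 d.py .56,.1228,.042
```

```text
t 32.4 p [0.5598 0.1236 0.0488] gap 0.706 f [-0.11 -0.54  0.39] yaw z -9.71 tilt [ 0.001  0.    -1.   ]
[0.56, 0.1228, 0.042] tool shift mm [ 6.8 -0.8  0.3]
```

>>> move_arm:
  deltas: [60,6.5,-1,0,0,0,0,60,0,0,0,0,0,0,40,0,0,0,0,0,0,32,0,0,0,0,0,0,26,0,0,0,0,0,0,20,0,0,0,0,0,0,10,0,0,0,0,0,0,10,0,0,0,0,0,0,10,0,0,0,0,0,0]
  force: 40

```text
t: 33.3
tcp_pos: [0.5593, 0.1231, 0.0421]
tool_rot: [0.06, 0.704, -0.06, 0.705]
force: [-0.8, 0.1, 3.2]
finger_gap: 0.272
```

>>> move_arm:
  deltas: [10,-5,0,0,0,0,0,10,-15,0,0,0,0,0,10,-20,0,0,0,0,0,10,-25,0,0,0,0,0,10,-25,0,0,0,0,0,10,-25,0,0,0,0,0,10,-15,0,0,0,0,0,10,0,0,0,0,0,0,10,0,0,0,0,0,0]

```text
t: 34.2
tcp_pos: [0.5587, 0.123, 0.1715]
tool_rot: [0.06, 0.705, -0.06, 0.704]
force: [0.1, -0.8, -1.7]
finger_gap: 0.27
```

```bash
python3 d.py .552,-.129,.17
```

```text
t 34.2 p [0.5587 0.123  0.1715] gap 0.27 f [ 0.08 -0.76 -1.74] yaw z -9.67 tilt [-0. -0. -1.]
[0.552, -0.129, 0.17] tool shift mm [   1.5 -249.6   35.7]
```

Place target z = 0.0421 − 0.005 = 0.037.

>>> move_arm:
  deltas: [10,0,-15,2,0,0,0,10,0,-30,4,0,0,0,10,0,-40,6,0,0,0,10,0,-40,6,0,0,0,10,0,-40,6,0,0,0,10,0,-40,6,0,0,0,10,0,-30,4,0,0,0,10,0,-14,1,0,0,0,10,0,0,0,0,0,0,10,0,0,0,0,0,0]

```text
t: 35.2
tcp_pos: [0.5509, -0.1275, 0.171]
tool_rot: [0.06, 0.705, -0.059, 0.704]
force: [-0.2, -0.2, -1.9]
finger_gap: 0.266
```

```bash
python3 d.py .552,-.129,.057
```

```text
t 35.2 p [ 0.5509 -0.1275  0.171 ] gap 0.266 f [-0.16 -0.17 -1.9 ] yaw z -9.7 tilt [-0.002  0.002 -1.   ]
[0.552, -0.129, 0.057] tool shift mm [114.   -1.4   1.5]
```

>>> move_arm:
  deltas: [10,10,0,0.5,0,0,0,10,25,0,0,0,0,0,10,30,0,0,0,0,0,10,25,0,0,0,0,0,10,15,0,0,0,0,0,10,8,0,0,0,0,0,10,0,0,0,0,0,0,10,0,0,0,0,0,0]

```text
t: 36.0
tcp_pos: [0.5527, -0.1278, 0.0591]
tool_rot: [0.059, 0.704, -0.059, 0.705]
force: [-0.2, -0.6, -1.6]
finger_gap: 0.266
```

```bash
python3 d.py .552,-.129,.037
```

```text
t 36.0 p [ 0.5527 -0.1278  0.0591] gap 0.266 f [-0.16 -0.6  -1.59] yaw z -9.61 tilt [ 0.001 -0.    -1.   ]
[0.552, -0.129, 0.037] tool shift mm [22.1 -1.3 -0.5]
```

>>> move_arm:
  deltas: [10,8,-1,-0.5,0,0,0,10,6,0,0,0,0,0,10,4,0,0,0,0,0,10,2,0,0,0,0,0,10,1,0,0,0,0,0,10,0,0,0,0,0,0,10,0,0,0,0,0,0]

```text
t: 36.7
tcp_pos: [0.5518, -0.1293, 0.0379]
tool_rot: [0.06, 0.704, -0.06, 0.705]
force: [1.5, -0.8, -1.6]
finger_gap: 0.27
```

>>> move_arm:
  deltas: [10,0.5,0,0,0,0,0,10,0,0,0,0,0,0,10,0,0,0,0,0,0]

```text
t: 37.0
tcp_pos: [0.5517, -0.1293, 0.0374]
tool_rot: [0.06, 0.705, -0.06, 0.705]
force: [-0.1, 0.6, -2.0]
finger_gap: 0.271
```

>>> move_arm:
  deltas: [10,0.5,0,0,0,0,0,10,0,0,0,0,0,0,10,0,0,0,0,0,0]

```text
t: 37.3
tcp_pos: [0.5517, -0.1293, 0.0371]
tool_rot: [0.06, 0.704, -0.06, 0.705]
force: [-1.0, 0.6, 2.6]
finger_gap: 0.264
```

Contact at +2.6 N. I'm releasing, rising and moving back clear of the view.

>>> move_arm:
  deltas: [25,0,0,0,0,0,0,30,0,0,0,0,0,0,45,0,0,0,0,0,0,60,0,0,0,0,0,0,60,0,0,0,0,0,0,60,-15,0,0,0,0,0,60,-30,0,0,0,0,0,60,-40,0,0,0,0,0,60,-45,0,0,0,0,0,60,-20,0,0,0,0,0]

```text
t: 38.3
tcp_pos: [0.5534, -0.13, 0.1908]
tool_rot: [0.059, 0.702, -0.06, 0.707]
force: [0.9, -0.7, 0.9]
finger_gap: 0.703
```

>>> move_arm:
  deltas: [60,-20,20,0,0,0,0,60,0,40,0,0,0,0,60,0,40,0,0,0,0,60,0,40,0,0,0,0,60,0,20,0,0,0,0,60,0,0,0,0,0,0,60,0,0,0,0,0,0]

```text
t: 39.0
tcp_pos: [0.5783, 0.0287, 0.2067]
tool_rot: [0.059, 0.705, -0.059, 0.705]
force: [-0.9, -0.2, 0.8]
finger_gap: 0.705
```

```bash
python3 - <<'E'
from meas import *
a=snap('top','z');b=snap('scene','z');B=snap
C=np.zeros((600,725,3),np.uint8)
C[:365]=cv2.resize(a['image'][172:245,312:457,::-1],None,fx=5,fy=5,interpolation=2)
C[370:]=cv2.resize(b['image'][143:200,86:212,::-1],None,fx=4,fy=4,interpolation=2)[:230,:725] if 0 else 0
t=cv2.resize(b['image'][143:200,86:212,::-1],None,fx=4,fy=4,interpolation=2);C[370:370+228,:504]=t
cv2.imwrite('pics/final.png',C)
for n,X,h in(('flange',(.5082,-.353),.078),('cone',(.5226,-.2784),.093),('square',(.537,-.2038),.084),('hex',(.5516,-.1293),.070)):
    for nm,s in(('top',a),('scene',b)):
        c=cloud(s);m=(np.hypot(c[...,0]-X[0],c[...,1]-X[1])<.03)&(abs(c[...,2]-h)<.006)
        P=c[m];q,r=cv2.minEnclosingCircle(P[:,:2].astype(np.float32));print(n,nm,len(P),np.round(q,4),round(r,4),np.median(P[:,2]).round(4))
E
python3 d.py
```

```text
flange top 128 [ 0.5084 -0.3506] 0.0142 0.0782
flange scene 77 [ 0.5096 -0.3511] 0.0153 0.0783
cone top 89 [ 0.5219 -0.2769] 0.0117 0.0937
cone scene 57 [ 0.524  -0.2795] 0.0116 0.093
square top 106 [ 0.5373 -0.2028] 0.013 0.0838
square scene 71 [ 0.5397 -0.2052] 0.0136 0.084
hex top 85 [ 0.5523 -0.1286] 0.0119 0.0703
hex scene 63 [ 0.5533 -0.131 ] 0.0126 0.0703
t 39.1 p [0.5784 0.0275 0.2067] gap 0.697 f [ 0.87 -0.53 -0.25] yaw z -9.72 tilt [-0. -0. -1.]
```

View pics/final.png

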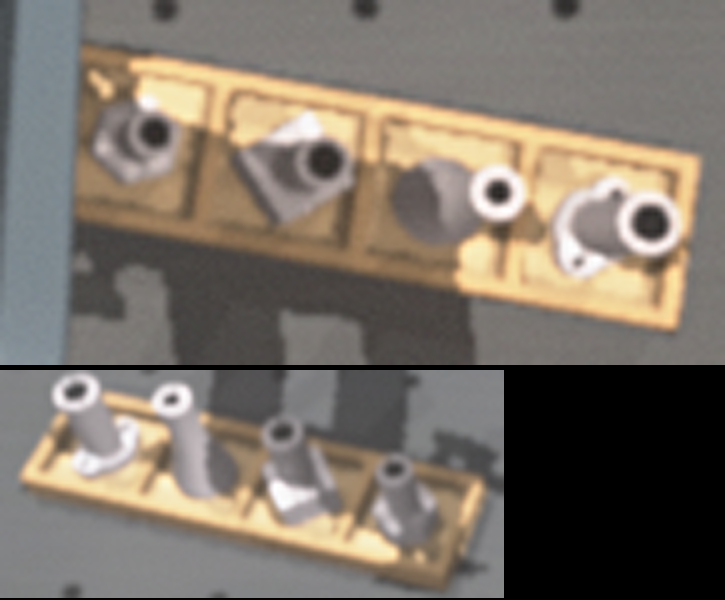

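View pics/z_scene.png

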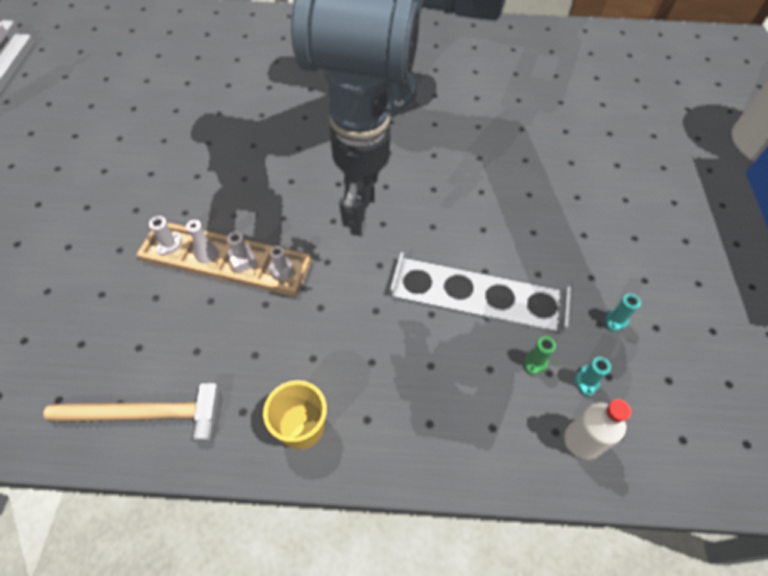

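All four parts stand upright in their bays: flange (162,236), cone (202,243), square (239,252) and hex (280,265). The rack is empty, the other objects have not moved, and the arm is clear. Handing in.

```bash
python3 -c "
from station import job
print(job.sign_off())"
```

```text
the job is handed in; nothing more can be done
None
```

All four parts are in the tray in reversed order: from the robot's right to left, flange, cone, square, hex. I lowered each part until the wrist force showed floor contact (about 2–5 N), then let it go. The job was handed in at about 39 s of the 120 s allowed.

**Last checks:**
- **Heights:** depth from both views put the neck tops at 78, 93, 84 and 70 mm (flange, cone, square, hex). That is within 1 mm of standing upright on the 8 mm bay floor.
- **Positions:** the necks measured within about 3 mm of the bay centres. The two views differed from each other by up to 3 mm.
- **Rest of the scene:** the rack's four pads were bare, the tub, bottle, hammer and coloured parts looked unmoved, and the arm was clear of everything.

**Checks that disagreed:**
- **First height measurement:** triangulating the neck holes read about 3 mm lower than the depth images and the stated heights, which agreed with each other. I used the higher values.
- **First approach:** the gripper looked off-centre in the pictures, but depth points showed the fingers were centred, so I carried on.

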